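# Complete a packing pile of alternating wedges and lay the board level

## Robot

A 7-joint arm with a two-finger parallel gripper is mounted at the origin on a cart in front of the work surface, level with it; the furniture and walls round the work are solid. World frame = base frame: x ahead of the robot, y to its left, z up, the work surface at z = 0. Lengths are in m, angles in rad, forces in N, time in s.
With the tool pointing down it reaches from about 0.425 to 0.925 m from the base axis. Payload 6.8 kg.
Tool frame: the origin (TCP) lies midway between the tips of the shut fingers; the grasp point (between the pads) lies 19 mm behind it; z points along the fingers, y is the line along which they close (so a half turn about z gives the same grasp; the last joint's range is limited). The gripper opens to 85 mm and grips with 20 to 120 N. Pads are 22 mm wide; open, the fingers measure 114 mm over their backs; the gripper's body (76 mm by 85 mm) begins 54 mm behind the grasp point. The pads swing forward as they close: fully open they stand 13 mm farther back than shut.
Start: joints at [1.228, 0.477, 0.022, 1.555, -0.011, 1.109, -0.083], TCP at [0.157, -0.656, 0.231] pointing down, gripper open.
Joint ranges: [-2.96, 2.96], [-0.34, 2.1], [-1.41, 1.46], [0.24, 2.44], [-1.37, 4.51], [0.17, 1.92], [-2.96, 2.96]. Speed limits (rad/s): [2.39, 2.39, 3.14, 3.14, 3.14, 3.14, 3.14].

## Interface

Orientations are given as a rotation vector (axis times angle).
In Python, from bench import r gives the robot as it stands. The module is installed in compiled form; this text tells all that it offers.
- The arm moves only by the tool apply_moves, never from a script. Its argument "rows" is a list of rows, each a list of 6 numbers: the shift along the tool's x, y, z scaled (see below), then the turn, a rotation vector about the tool's x, y, z scaled (see below). A call has 1 to 5 rows; each row is the pose to reach, as a shift and turn from the pose commanded when the call began, along the tool's axes at that moment; what a row does not reach only later rows make up. The controller multiplies each number of a shift by 0.25 m and each number of a turn by 90 degrees. A row lasts 1/8 s, in which the tool goes at most 62.5 mm and 10.7 degrees, less where a joint would pass 70% of its speed; a pose out of reach is approached as far as the arm can. A call with a number of a shift or a turn outside -1 to 1 is refused whole. A call with a gripper value outside its range is refused whole. "claw" is the opening, from 0 (shut) to 1 (fully open), set as the call begins (left out, the last holds). The fingers move at their own pace and stop on an object; "newtons" is the grip in N (left out, the last holds). Time passes only in rows, so rows that repeat a pose let the fingers close. It gives the time, the measured TCP pose, the force, the opening and the grip force at its end, in the units of the state.
- r.get_obs(): the state, without advancing time (a new reading comes with each control period).
- r.grab_frame(name): name is "scene" or "top" or "wrist"; returns a dict with "pixels" (400x640x3 uint8, red, green, blue), "intrinsics" (3x3 intrinsics, pixels), "eye" and "attitude" of the camera in the world. Camera axes: x right, y up, looking along -z (the intrinsics and any distortion apply to the point x, -y, -z); pixel columns grow to the right and rows downward; lengths in m; the calibration is good to about 2 mm. A picture is of the moment at which its call begins. There is no depth.
- r.hand_in(): hands the job in; it is judged then, once.
Trained networks look in a picture, given as the dict that the camera call returned (one of the last four; its "shot" number tells which), for a name from the list of things; names that differ only in an ending like _2 or _b are one class to them, and where a whole thing is asked for, a point or a joint stands for the part that bears it (a point fixed in the world has none). Each returns a list of dicts, best first, with "conf" (0 to 1); they miss things now and then, are a little off and sometimes report something else, mostly with a low value. They report only what shows in the picture. A call takes as long as a camera call.
- r.search_frame(picture, thing): "rect" ([left, top, width, height] in pixels, round what is visible of it).
- r.outline_of(picture, thing): "pixels" (400x640 bool, what is visible of it) and "rect" ([left, top, width, height] in pixels, round what is visible of it).
- r.landmark_of(picture, thing): "point" ([column, row] in pixels: a listed point, or the origin of a listed thing).
The state is a dict: "clock": time; "joints": joint angles; "qvel": joint speeds; "tau": joint torques, N m; "tcp_pos": TCP position; "orientation": TCP orientation; "contact_force": force on the tool from outside, world axes, zero at the start; "moment": the same for the moment, N m; "grip_width": finger opening in m; "gripper_force": force on a finger pad.
Only numpy, scipy, OpenCV 4.12 (cv2) and the standard library are available. Lean on these libraries where they do the work, as an engineer would, in place of code of your own. Each camera call takes 0.05 s, during which the arm holds its last target. There are 200 camera calls.

## Task

The board is to be packed up level off the bench on two wedge piles; one is finished, the other has only its lower layer. Without shifting that layer, complete the pile like the finished one with the two spare wedges: centre one crosswise on it, and lay the other on that one turned end for end, ends lined up, so that the top comes level. Then lay the board flat along both piles, over the middle of each, so that it rests level on the two, and leave everything else as it is.

Things in the scene. Friction and masses are not known exactly. Their poses are not given: they have to be found in the camera images.
- wedge_1: Bottom wedge of the pile to be completed, flat face on the bench, slope up, lengthwise roughly towards the finished pile: softwood wedge 100 mm long, 36 wide, 24 tapering to 8 mm thick (0.159 rad), about 60 g. Origin: centre of its flat underside (16 mm thick there); x along it to the thick end, y across, z up out of the underside
- wedge_2: Lies in place on wedge_1, end for end, its flat face on the slope, so that the top of the two is level, 32 mm above the bench: a loose softwood wedge 100 mm long, 36 wide, 24 tapering to 8 mm thick (0.159 rad), about 60 g. Origin: centre of its flat underside (16 mm thick there); x along it to the thick end, y across, z up out of the underside
- wedge_3: One of two spare wedges lying loose on the bench, flat face down, slope up, alike and interchangeable: softwood wedge 100 mm long, 36 wide, 24 tapering to 8 mm thick (0.159 rad), about 60 g. Origin: centre of its flat underside (16 mm thick there); x along it to the thick end, y across, z up out of the underside
- wedge_4: One of two spare wedges lying loose on the bench, flat face down, slope up, alike and interchangeable: softwood wedge 100 mm long, 36 wide, 24 tapering to 8 mm thick (0.159 rad), about 60 g. Origin: centre of its flat underside (16 mm thick there); x along it to the thick end, y across, z up out of the underside
- wedge_3_thick (a point): middle of the thick (24 mm) end face of wedge_3, 50 mm from the wedge's middle, 12 mm above its underside
- wedge_3_thin (a point): middle of the thin (8 mm) end face of wedge_3, 50 mm from the wedge's middle, 4 mm above its underside
- wedge_4_thick (a point): middle of the thick (24 mm) end face of wedge_4, 50 mm from the wedge's middle, 12 mm above its underside
- wedge_4_thin (a point): middle of the thin (8 mm) end face of wedge_4, 50 mm from the wedge's middle, 4 mm above its underside
- finished_pile: Finished pile to copy, fixed, 64 mm high, 160 to 210 mm left or right of wedge_1: four such wedges; the lower two lie along its y axis, one on the other end for end, flat face on slope, their top level at 32 mm; the upper two lie on them likewise, crosswise, along its x axis. Origin at the centre of its underside, z up
- board: Plain softwood board, 260 mm long, 62 mm wide, 22 mm thick, about 0.2 kg, lying flat on the bench. Its y axis runs along its length, z across its width, x up through its thickness; the origin is the middle of one long narrow side (half-way up and half-way along)
- board_mid (a point): centre of the board, 11 mm above its underside, same axes as the board
- lamp_post (a point): where the axis of the fixed desk lamp's post meets the bench, behind the piles: foot 150 mm square and 12 mm high, post about 70 mm wide, rising 0.4 m; keep the board clear of it while swinging it round
- glue_pot: Loose bystander: dark tapered pot, 70 mm across, 62 mm high; origin at the centre of its underside. Not part of the job
- carpenter_pencil: Loose bystander: flat pencil, 136 mm long, 7 mm thick; origin at the centre of its underside. Not part of the job
- pliers: Loose bystander: pliers lying flat, 185 mm long; origin at the centre of its underside. Not part of the job
- sanding_block: Loose bystander: cork sanding block, 59 x 99 x 33 mm; origin at the centre of its underside. Not part of the job

How it is judged:
By the outcome, as a careful person would: the job done as asked, in the order asked, and still so for the second after the job is handed in, with the robot touching nothing.
It also fails if it takes over 70 s, if anything falls off the work surface, if the arm or the gripper's body presses on something with over 40 N, if the wrist force passes 120 N, or if a joint passes its speed limit or range.

## Working session

There is one attempt and no reset: what is moved stays moved. The work goes in short steps, Python scripts to look and compute and a tool call to move; the robot and the scene stay as the last step left them, time stands still between calls to the robot, and variables do not carry over. Pictures are saved under pics/ and viewed, at most 10 in all, crops included, and the job is handed in when it is done.

Besides the shell and the picture viewer there is one more tool, called by a JSON object that holds its "method" and its "body". apply_moves: Moves the arm, as the interface text tells. Its arguments: {"type":"object","properties":{"rows":{"type":"array","items":{"type":"array","items":{"type":"number"}}},"claw":{"type":"number"},"newtons":{"type":"number"}},"required":["rows"]}

```bash
mkdir -p pics; cat > h.py <<'E'
import numpy as np, cv2
from scipy.spatial.transform import Rotation as R
from bench import r
def cam(f):
    A=np.array(f["attitude"],float)
    Rm=A if A.shape==(3,3) else (R.from_rotvec(A).as_matrix() if A.size==3 else R.from_quat(A).as_matrix())
    return np.array(f["intrinsics"]),np.array(f["eye"]),Rm
def to_world(f,px,z):
    K,e,Rm=cam(f); px=np.atleast_2d(px).astype(float)
    d=np.c_[px,np.ones(len(px))]@np.linalg.inv(K).T
    d=(d*[1,-1,-1])@Rm.T
    return e+d*((z-e[2])/d[:,2])[:,None]
def to_px(f,P):
    K,e,Rm=cam(f); c=(np.atleast_2d(P)-e)@Rm*[1,-1,-1]; p=c@K.T
    return p[:,:2]/p[:,2:]
def save(f,n): cv2.imwrite(f"pics/{n}.png",f["pixels"][:,:,::-1])
E
python3 - <<'E'
from h import *
o=r.get_obs(); print(o)
for n in ("scene","top"):
    f=r.grab_frame(n); save(f,n+"0"); print(n,{k:v for k,v in f.items() if k!="pixels"})
    for t in ["wedge_1","wedge_3_thick","wedge_3_thin","finished_pile","board","board_mid","lamp_post","glue_pot","pliers","sanding_block","carpenter_pencil"]:
        for q in r.landmark_of(f,t)[:5]: print(t,np.round(q["point"],1),round(q["conf"],2),np.round(to_world(f,q["point"],0.01)[0],3))
E
```

```text
{'clock': 0.0, 'joints': array([ 1.2278953 ,  0.47780632,  0.02232043,  1.55645088, -0.01148903,
        1.10928503, -0.08311738]), 'qvel': array([-6.20011303e-04,  3.32598426e-05, -1.26331371e-04,  1.80494189e-04,
        1.72488739e-03, -1.04517497e-04,  1.08013588e-03]), 'tau': array([ 2.59926992e-04, -5.96443105e+01,  1.60818391e+00, -2.81197947e+01,
        1.26687690e-02,  9.37254808e-03, -8.01745784e-06]), 'tcp_pos': array([ 0.15689585, -0.65590752,  0.23032141]), 'orientation': array([-3.11818687e+00, -3.67809446e-01,  5.47009388e-04]), 'contact_force': array([0.21254562, 0.30143078, 0.03505857]), 'moment': array([-0.00927248,  0.03808255,  0.00071895]), 'gripper_force': 0.0, 'grip_width': 0.08531709591053492}
scene {'intrinsics': array([[511.29844988,   0.        , 316.95667408],
       [  0.        , 511.29844988, 194.50299595],
       [  0.        ,   0.        ,   1.        ]]), 'eye': array([-0.12861865,  0.60634485,  0.94654408]), 'attitude': array([ 0.40543362, -0.79241236, -2.07873323]), 'shot': 1}
wedge_1 [266.5 232.2] 0.82 [0.522 0.28  0.01 ]
wedge_1 [303.1 187.1] 0
[... 1123 characters left out ...]
wedge_1 [301.9 237.5] 0.55 [0.473 0.153 0.01 ]
wedge_1 [308.3 191.6] 0.54 [0.589 0.139 0.01 ]
wedge_3_thick [243.9 198.6] 0.88 [0.569 0.3   0.01 ]
wedge_3_thin [263.5 228.4] 0.79 [0.495 0.249 0.01 ]
finished_pile [387.8 196.5] 0.6 [ 0.579 -0.062  0.01 ]
board [186.8 213. ] 0.7 [0.531 0.441 0.01 ]
board [303.9 236.9] 0.4 [0.475 0.148 0.01 ]
board_mid [200.6 215.5] 0.87 [0.525 0.407 0.01 ]
board_mid [306.7 194.4] 0.37 [0.582 0.143 0.01 ]
glue_pot [433.  240.1] 0.69 [ 0.471 -0.174  0.01 ]
pliers [235.  283.1] 0.74 [0.361 0.314 0.01 ]
sanding_block [342.9 136.9] 0.87 [0.733 0.051 0.01 ]
sanding_block [302.4 240.1] 0.38 [0.467 0.151 0.01 ]
carpenter_pencil [404.  227.6] 0.5 [ 0.501 -0.102  0.01 ]
```

View pics/top0.png

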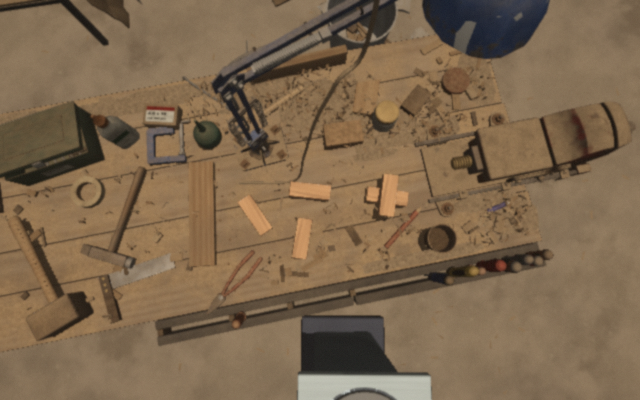

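View pics/scene0.png

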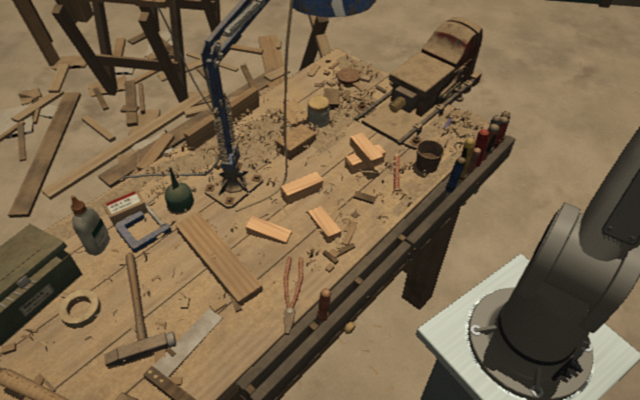

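The top view shows the board at about (202,213), spares at (254,215) and (302,238), the started pile at (311,190), and the finished pile at (388,195). The lamp foot is at (258,142). In the scene view the spares are at (268,231) and (323,222), and the started pile is at (302,185).

```bash
cat >> h.py <<'E'
def pose():
    o=r.get_obs(); return np.array(o["tcp_pos"]),R.from_rotvec(o["orientation"])
def down(yaw,tilt=0):
    "tool z down, tool x along yaw; tilt about tool y"
    return R.from_euler('z',yaw)*R.from_euler('x',np.pi)*R.from_euler('y',tilt)
def rel(p,Rt,P=None):
    "numbers for apply_moves from pose P (default present) to (p,Rt)"
    p0,R0=P or pose()
    return np.round(np.r_[R0.inv().apply(np.array(p)-p0)/.25,(R0.inv()*Rt).as_rotvec()/(np.pi/2)],4).tolist()
E
python3 - <<'E'
from h import *
f=r.grab_frame("top")
g=r.grab_frame("scene")
for t,z in [("wedge_3",.012),("finished_pile",.064),("board",.022)]:
    for q in r.outline_of(f,t)[:5]:
        c=cv2.findContours(q["pixels"].astype(np.uint8),0,1)[0]; c=max(c,key=cv2.contourArea)[:,0]
        w=to_world(f,c,z)[:,:2].astype(np.float32)
        (cx,cy),(a,b),an=cv2.minAreaRect(w); print(t,round(q["conf"],2),q["rect"],np.round([cx,cy,a,b],3),"angle of a",round(an,1))
for n,px in (("foot",(258,142)),): print(to_world(f,px,0))
print(to_world(g,(230,192),0), "head",to_world(f,(490,30),.45))
p,Rr=pose(); print(p,Rr.as_matrix().round(3))
y0=np.arctan2(Rr.as_matrix()[1,0],Rr.as_matrix()[0,0]);print("yaw",y0)
a=(np.array([.45,-.35,.3]),down(y0)); print(rel(*a))
b=(np.array([.50,.20,.28]),down(0)); print(rel(*b,P=a))
E
```

```text
wedge_3 0.97 [294.0, 217.8, 18.4, 41.1] [0.473 0.153 0.036 0.1  ] angle of a 82.3
wedge_3 0.68 [289.4, 181.8, 37.9, 15.5] [0.592 0.137 0.106 0.043] angle of a 83.5
wedge_3 0.66 [239.1, 197.5, 31.9, 36.2] [0.53  0.272 0.103 0.037] angle of a 35.2
finished_pile 0.56 [366.7, 172.2, 41.0, 45.4] [ 0.575 -0.053  0.094  0.101] angle of a 41.5
board 0.63 [185.7, 159.1, 33.6, 107.0] [0.531 0.4   0.261 0.068] angle of a 2.9
[[ 7.19780084e-01  2.71582545e-01 -1.11022302e-16]]
[[6.89430498e-01 2.83855568e-01 1.11022302e-16]] head [[ 0.76080108 -0.1338775   0.45      ]]
[ 0.15705232 -0.65650169  0.23132707] [[ 0.973  0.233  0.   ]
 [ 0.233 -0.973 -0.   ]
 [ 0.     0.    -1.   ]]
yaw 0.2347684439945561
[1.4248, -0.9198, -0.2747, 0.0, -0.0, -0.0]
[0.7063, -2.0931, 0.08, 0.0, -0.0, 0.1495]
```

{"method": "apply_moves", "body": {"rows": [[0.71,-0.46,-0.14,0,0,0],[0.71,-0.46,-0.14,0,0,0],[0.71,-0.46,-0.14,0,0,0],[0.71,-0.46,-0.14,0,0,0]], "claw": 1}}

```text
clock: 1.95
tcp_pos: [0.3066, -0.5003, 0.2673]
orientation: [3.119, 0.376, 0.003]
contact_force: [-0.6, -0.5, 0.1]
grip_width: 0.0856
gripper_force: 0.0
```

{"method": "apply_moves", "body": {"rows": [[0.71,-0.46,-0.14,0,0,0],[0.71,-0.46,-0.14,0,0,0],[0.71,-0.46,-0.14,0,0,0],[0.71,-0.46,-0.14,0,0,0]]}}

```text
clock: 2.45
tcp_pos: [0.452, -0.3465, 0.3023]
orientation: [-3.119, -0.377, -0.004]
contact_force: [-0.8, -0.3, 0.5]
grip_width: 0.0855
gripper_force: 0.0
```

{"method": "apply_moves", "body": {"rows": [[0.3,-0.9,0,0,0,0],[0.3,-0.9,0,0,0,0],[0.3,-0.9,0,0,0,0],[0.3,-0.9,0,0,0,0]]}}

```text
clock: 2.95
tcp_pos: [0.4694, -0.1113, 0.3017]
orientation: [3.119, 0.371, 0.001]
contact_force: [-0.1, 0.1, 0.0]
grip_width: 0.0855
gripper_force: 0.0
```

{"method": "apply_moves", "body": {"rows": [[0.3,-0.9,0,0,0,0.15],[0.3,-0.9,0,0,0,0.15],[0.3,-0.9,0,0,0,0.15],[0.3,-0.9,0,0,0,0.15],[0.3,-0.9,0,0,0,0.15]]}}

```text
clock: 3.58
tcp_pos: [0.4894, 0.1279, 0.3017]
orientation: [-3.139, -0.013, -0.001]
contact_force: [0.5, -1.0, -0.5]
grip_width: 0.0851
gripper_force: 0.0
```

```bash
python3 - <<'E'
from h import *
f=r.grab_frame("wrist"); save(f,"w1"); print(f["eye"],pose()[0], f["intrinsics"][0])
for t in ["wedge_1","wedge_3_thick","wedge_3_thin","finished_pile","board_mid"]:
    for q in r.landmark_of(f,t)[:5]: print(t,np.round(q["point"],1),round(q["conf"],2),np.round(to_world(f,q["point"],0.01)[0],3))
for t,z in [("wedge_3",.012)]:
    for q in r.outline_of(f,t)[:5]:
        c=cv2.findContours(q["pixels"].astype(np.uint8),0,1)[0]; c=max(c,key=cv2.contourArea)[:,0]
        (cx,cy),(a,b),an=cv2.minAreaRect(to_world(f,c,z)[:,:2].astype(np.float32)); print(t,round(q["conf"],2),q["rect"],np.round([cx,cy,a,b],3),round(an,1))
E
```

```text
[0.55621086 0.12776145 0.44350356] [0.48971592 0.12451279 0.30138509] [329.19275892   0.         322.3867605 ]
wedge_1 [315.6  77.6] 0.95 [0.588 0.138 0.01 ]
wedge_1 [214.7 125.1] 0.76 [0.529 0.268 0.01 ]
wedge_1 [304.2 165.6] 0.7 [0.477 0.152 0.01 ]
wedge_3_thick [182.8  91.2] 0.92 [0.57  0.305 0.01 ]
wedge_3_thin [237.6 157.8] 0.71 [0.486 0.241 0.01 ]
finished_pile [463.8  87.4] 0.89 [ 0.578 -0.048  0.01 ]
board_mid [109.9 123.4] 0.58 [0.53  0.403 0.01 ]
wedge_3 0.95 [172.6, 83.8, 75.1, 80.7] [0.529 0.273 0.103 0.042] 35.3
wedge_3 0.62 [287.2, 132.2, 32.7, 77.0] [0.471 0.154 0.037 0.104] 82.0
wedge_3 0.61 [272.8, 57.2, 86.8, 38.3] [0.59  0.136 0.106 0.039] 84.2
```

View pics/w1.png

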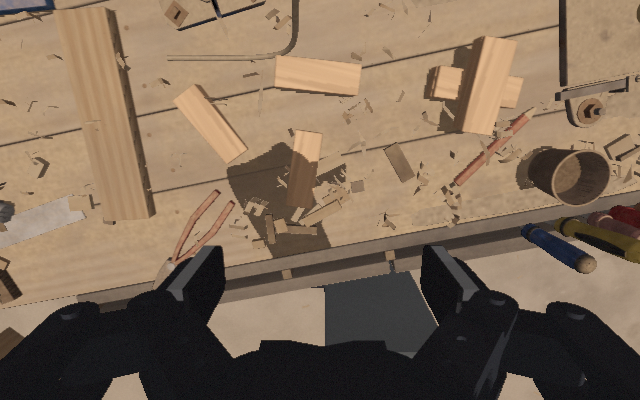

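The wrist view shows spare A at (210,123), spare B at (304,168), the wedge_1/2 pile at (317,75), the finished pile at (478,85), and the board at (108,115). I can't yet tell which end of B is thick, so I'll crop in on it.

```bash
python3 - <<'E'
from h import *
f=r.grab_frame("scene"); w=cv2.imread("pics/w1.png")
s=cv2.cvtColor(f["pixels"],cv2.COLOR_RGB2BGR); s0=cv2.imread("pics/scene0.png")
C=lambda im,x,y,k=50:cv2.resize(im[y-k:y+k,x-k:x+k],(270,270),interpolation=cv2.INTER_CUBIC)
a=np.hstack([C(s0,365,152,27),C(s0,323,222,27),C(s0,268,231,27)]); b=np.hstack([C(w,475,85),C(w,304,168),C(w,317,75)])
cv2.imwrite("pics/crop1.png",np.vstack([a,b])[:, :800])
E
```

```text
(no output)
```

View pics/crop1.png

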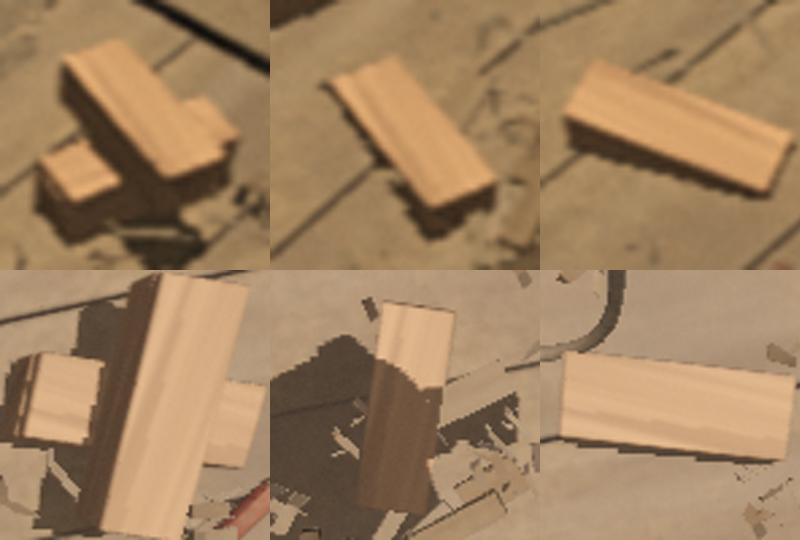

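In the crops, spare B shows a tall near end face, so its thick end points to -x. Spare A's thick end is at the +x/+y end (upper left). B goes down first with almost no turn, then A on top. I'll hover near B.

{"method": "apply_moves", "body": {"rows": [[-0.2,-0.12,0.5,0,0,0.094],[-0.2,-0.12,0.5,0,0,0.094],[-0.2,-0.12,0.5,0,0,0.094],[-0.2,-0.12,0.5,0,0,0.094]]}}

```text
clock: 4.47
tcp_pos: [0.4408, 0.1522, 0.1769]
orientation: [-3.133, 0.233, -0.001]
contact_force: [0.5, -0.5, 1.5]
grip_width: 0.0853
gripper_force: 0.0
```

```bash
cat >> h.py <<'E'
from scipy.optimize import minimize
from scipy.spatial import ConvexHull
def box(l,w,h): return np.array([[a*l/2,b*w/2,c*h] for a in(-1,1) for b in(-1,1) for c in(0,1)])
WEDGE=np.array([[a*.05,b*.018,c] for a,hh in((-1,.008),(1,.024)) for b in(-1,1) for c in(0,hh)])
def fit(f,mask,V,x0,z=0):
    "x,y,yaw of convex body V (z known) best matching the mask; returns pose, IoU"
    S=4; M=cv2.resize(mask.astype(np.float32),None,fx=S,fy=S,interpolation=cv2.INTER_LINEAR)>.5
    def cost(q):
        P=R.from_euler('z',q[2]).apply(V)+[q[0],q[1],z]; p=to_px(f,P); h=p[ConvexHull(p).vertices]
        m=np.zeros(M.shape,np.uint8); cv2.fillConvexPoly(m,np.round(((h+.5)*S-.5)*16).astype(np.int32),1,shift=4)
        m=m>0; return -(m&M).sum()/(m|M).sum()
    s=minimize(cost,x0,method='Nelder-Mead',options=dict(initial_simplex=np.array(x0)+np.r_[[[0,0,0]],np.diag([.008,.008,.08])],xatol=1e-4,fatol=1e-4))
    return np.round(s.x,4),round(-s.fun,3)
def fits(f,name,V,x0,z=0):
    "outline of class name whose fit is near x0"
    out=[]
    for q in r.outline_of(f,name):
        m=q["pixels"]; 
        if m.sum()<30: continue
        ys,xs=np.nonzero(m); c=to_world(f,[[xs.mean(),ys.mean()]],z+.012)[0,:2]
        if np.hypot(*(c-x0[:2]))<.04: out.append((fit(f,m,V,x0,z),round(q["conf"],2)))
    return out
E
python3 - <<'E'
from h import *
print(pose()[0],pose()[1].as_rotvec())
for n in ("wrist","top","scene"):
    f=r.grab_frame(n); save(f,n+"2")
    print(n,"B",fits(f,"wedge_3",WEDGE,[.473,.153,np.pi-.14]))
    print(n,"A",fits(f,"wedge_3",WEDGE,[.529,.272,.615]))
    print(n,"P",fits(f,"wedge_3",box(.1,.036,.032),[.588,.136,1.465]))
    print(n,"Bd",fits(f,"board",box(.26,.062,.022),[.53,.403,.05]))
E
```

```text
[0.44083298 0.15217272 0.17692733] [-3.13290289e+00  2.33157268e-01 -5.44488402e-04]
wrist B [((array([0.4724, 0.1538, 3.0088]), np.float64(0.958)), 0.77)]
wrist A [((array([0.5278, 0.2714, 0.6274]), np.float64(0.948)), 0.66)]
wrist P [((array([0.5892, 0.1371, 1.4745]), np.float64(0.141)), 0.67), ((array([0.5926, 0.1353, 1.4482]), np.float64(0.974)), 0.67)]
wrist Bd [((array([0.5323, 0.4047, 0.0744]), np.float64(0.961)), 0.69)]
top B []
top A [((array([0.53  , 0.2716, 0.632 ]), np.float64(0.724)), 0.58)]
top P [((array([0.5906, 0.1348, 1.455 ]), np.float64(0.902)), 0.95)]
top Bd [((array([0.5334, 0.4023, 0.0606]), np.float64(0.927)), 0.72)]
scene B [((array([0.4708, 0.1561, 3.0027]), np.float64(0.933)), 0.82)]
scene A [((array([0.5265, 0.2743, 0.5915]), np.float64(0.929)), 0.72)]
scene P [((array([0.5837, 0.1413, 1.5852]), np.float64(0.234)), 0.63), ((array([0.5927, 0.1333, 1.5607]), np.float64(0.554)), 0.61)]
scene Bd [((array([0.5312, 0.4053, 0.0643]), np.float64(0.941)), 0.77)]
```

{"method": "apply_moves", "body": {"rows": [[0.1224,-0.0256,0.2,0,0,-0.008],[0.1224,-0.0256,0.45,0,0,-0.008],[0.1224,-0.0256,0.6,0,0,-0.008],[0.1224,-0.0256,0.692,0,0,-0.008],[0.1224,-0.0256,0.692,0,0,-0.008]]}}

```text
clock: 5.85
tcp_pos: [0.4699, 0.1538, 0.0018]
orientation: [3.133, -0.213, -0.005]
contact_force: [0.0, -0.3, -0.4]
grip_width: 0.0855
gripper_force: 0.0
```

{"method": "apply_moves", "body": {"rows": [[0,0,0,0,0,0],[0,0,0,0,0,0],[0,0,0,0,0,0],[0,0,0,0,0,0],[0,0,0,0,0,0]], "claw": 0, "newtons": 40}}

```text
clock: 6.48
tcp_pos: [0.4721, 0.1544, 0.0045]
orientation: [-3.134, 0.214, -0.003]
contact_force: [-0.5, -0.4, 5.4]
grip_width: 0.0349
gripper_force: 39.9
```

{"method": "apply_moves", "body": {"rows": [[0,0,-0.25,0,0,0],[0,0,-0.4,0,0,0],[0.2,0.005,-0.4,0,0,-0.011],[0.4,0.01,-0.4,0,0,-0.011],[0.4,0.01,-0.4,0,0,-0.011]]}}

```text
clock: 7.1
tcp_pos: [0.5737, 0.1365, 0.104]
orientation: [-3.135, 0.193, -0.005]
contact_force: [-0.5, 0.5, -0.8]
grip_width: 0.0346
gripper_force: 40.8
```

```bash
python3 - <<'E'
from h import *
o=r.get_obs(); print(o["tcp_pos"],o["orientation"],o["grip_width"],o["gripper_force"],o["contact_force"])
p=o["tcp_pos"]; z=p[2]-.0045
for n in ("wrist","scene"):
    f=r.grab_frame(n); save(f,n+"3")
    print(n,"B",fits(f,"wedge_3",WEDGE,[p[0],p[1],np.pi-.12],z))
    print(n,"P",fits(f,"wedge_3",box(.1,.036,.032),[.592,.135,1.452]))
E
```

```text
[0.57369183 0.13645951 0.10397277] [-3.13504502  0.19308083 -0.00525769] 0.034561580696712196 40.84896616637707 [-0.45226941  0.51603261 -0.80747252]
wrist B [((array([0.5743, 0.136 , 3.0261]), np.float64(0.857)), 0.97), ((array([0.5702, 0.1528, 3.0206]), np.float64(0.092)), 0.91)]
wrist P [((array([0.5889, 0.136 , 1.4767]), np.float64(0.394)), 0.91), ((array([0.593 , 0.1422, 1.5718]), np.float64(0.009)), 0.37)]
scene B [((array([0.5655, 0.1362, 2.8862]), np.float64(0.697)), 0.83)]
scene P [((array([0.5838, 0.142 , 1.5406]), np.float64(0.236)), 0.76), ((array([0.5959, 0.1323, 1.4934]), np.float64(0.486)), 0.59)]
```

View pics/wrist3.png

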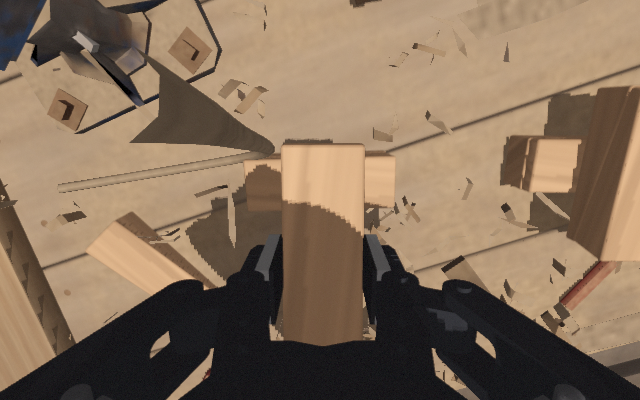

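The wrist view shows the wedge held square, at columns 282–364 with its thin end at row 145. It sits centred over the lower layer, which spans columns 245–395. Lowering it now.

{"method": "apply_moves", "body": {"rows": [[0.073,-0.004,0,0,0,-0.002],[0.073,-0.004,0.12,0,0,-0.002],[0.073,-0.004,0.22,0,0,-0.002],[0.073,-0.004,0.262,0,0,-0.002],[0.073,-0.004,0.262,0,0,-0.002]]}}

```text
clock: 8.02
tcp_pos: [0.5877, 0.1372, 0.0377]
orientation: [3.136, -0.18, -0.001]
contact_force: [0.4, 0.2, -0.2]
grip_width: 0.0349
gripper_force: 41.4
```

{"method": "apply_moves", "body": {"rows": [[0,0,0.006,0,0,0],[0,0,0.008,0,0,0],[0,0,0.008,0,0,0]]}}

```text
clock: 8.4
tcp_pos: [0.5884, 0.137, 0.0362]
orientation: [-3.136, 0.181, -0.001]
contact_force: [0.8, 0.0, -0.7]
grip_width: 0.0347
gripper_force: 41.4
```

{"method": "apply_moves", "body": {"rows": [[0.015,0.005,0,0,0,0],[0.015,0.005,0,0,0,0],[0.015,0.005,0.004,0,0,0],[0.015,0.005,0.006,0,0,0]]}}

```text
clock: 8.9
tcp_pos: [0.5926, 0.1351, 0.036]
orientation: [3.136, -0.182, 0.002]
contact_force: [-3.6, -3.4, 16.9]
grip_width: 0.0346
gripper_force: 43.4
```

{"method": "apply_moves", "body": {"rows": [[0,0,-0.003,0,0,0],[0,0,-0.003,0,0,0]]}}

```text
clock: 9.15
tcp_pos: [0.5926, 0.135, 0.036]
orientation: [3.136, -0.182, 0.002]
contact_force: [-1.5, -1.4, 9.0]
grip_width: 0.035
gripper_force: 42.4
```

{"method": "apply_moves", "body": {"rows": [[0,0,0,0,0,0],[0,0,0,0,0,0],[0,0,0,0,0,0],[0,0,-0.1,0,0,0],[0,0,-0.3,0,0,0]], "claw": 0.75}}

```text
clock: 9.78
tcp_pos: [0.5901, 0.1347, 0.1087]
orientation: [3.135, -0.181, -0.008]
contact_force: [0.8, 0.4, 0.4]
grip_width: 0.0638
gripper_force: 0.0
```

{"method": "apply_moves", "body": {"rows": [[-0.1,0,-0.2,0,0,0],[-0.3,0,-0.2,0,0,0],[-0.5,0,-0.2,0,0,0],[-0.5,0,-0.2,0,0,0]]}}

```text
clock: 10.28
tcp_pos: [0.4639, 0.1499, 0.1599]
orientation: [3.135, -0.176, -0.003]
contact_force: [0.6, 0.2, -1.0]
grip_width: 0.0639
gripper_force: 0.0
```

```bash
python3 - <<'E'
from h import *
o=r.get_obs(); print(o["tcp_pos"],o["orientation"],o["grip_width"])
for n in ("wrist","top","scene"):
    f=r.grab_frame(n); save(f,n+"4")
    print(n,"B",fits(f,"wedge_3",WEDGE,[.592,.135,np.pi-.12],.032))
    print(n,"A",fits(f,"wedge_3",WEDGE,[.529,.272,.615]))
E
```

```text
[0.46389908 0.14985084 0.15986199] [ 3.13471431e+00 -1.75851859e-01 -2.81762115e-03] 0.06393322957910726
wrist B [((array([0.6229, 0.1638, 3.1041]), np.float64(0.448)), 0.91), ((array([0.5924, 0.1349, 3.0396]), np.float64(0.981)), 0.57)]
wrist A [((array([0.5277, 0.2716, 0.616 ]), np.float64(0.96)), 0.87)]
top B [((array([0.6471, 0.1284, 3.0929]), np.float64(0.338)), 0.81), ((array([0.6016, 0.1002, 3.1194]), np.float64(0.3)), 0.66)]
top A [((array([0.5302, 0.2717, 0.6316]), np.float64(0.316)), 0.48)]
scene B [((array([0.5902, 0.1375, 3.0281]), np.float64(0.845)), 0.84), ((array([0.6045, 0.1667, 2.7428]), np.float64(0.317)), 0.76)]
scene A [((array([0.5273, 0.2743, 0.6244]), np.float64(0.888)), 0.96)]
```

View pics/wrist4.png

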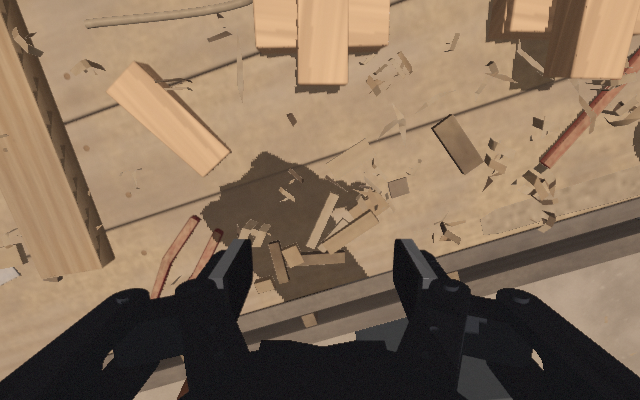

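The wrist view shows B on the pile, centred at (322,45), with the layer underneath spanning columns 255–388. Spare A is at (168,117). Next I'll go to A.

{"method": "apply_moves", "body": {"rows": [[0.2,-0.514,0.1,0,0,-0.466],[0.2,-0.514,0.2,0,0,-0.466],[0.2,-0.514,0.2,0,0,-0.466],[0.2,-0.514,0.2,0,0,-0.466],[0.2,-0.514,0.2,0,0,-0.466]], "claw": 1}}

```text
clock: 11.35
tcp_pos: [0.5322, 0.2716, 0.1093]
orientation: [-2.994, -0.95, 0.002]
contact_force: [0.1, -0.9, 0.6]
grip_width: 0.0858
gripper_force: 0.0
```

{"method": "apply_moves", "body": {"rows": [[0,0,0,0,0,0],[0,0,0,0,0,0]]}}

```text
clock: 11.6
tcp_pos: [0.5323, 0.2712, 0.1104]
orientation: [2.994, 0.95, 0.001]
contact_force: [-0.3, -0.3, 0.6]
grip_width: 0.0854
gripper_force: 0.0
```

```bash
python3 - <<'E'
from h import *
print(pose()[0],pose()[1].as_rotvec()); f=r.grab_frame("wrist")
print(fits(f,"wedge_3",WEDGE,[.529,.272,.615]))
print(rel([.528,.272,.003],down(.62)))
E
```

```text
[0.53230988 0.27122826 0.11036343] [2.99417078e+00 9.49600513e-01 8.80786761e-04]
[((array([0.5283, 0.2723, 0.6157]), np.float64(0.972)), 0.89)]
[-0.0126, -0.0121, 0.4294, 0.0003, -0.0003, -0.0031]
```

{"method": "apply_moves", "body": {"rows": [[-0.012,-0.013,0.2,0,0,-0.002],[-0.012,-0.013,0.35,0,0,-0.002],[-0.012,-0.013,0.426,0,0,-0.002],[-0.012,-0.013,0.426,0,0,-0.002]]}}

```text
clock: 12.2
tcp_pos: [0.5273, 0.2722, 0.0029]
orientation: [2.992, 0.957, -0.003]
contact_force: [-0.5, 0.2, 0.5]
grip_width: 0.0855
gripper_force: 0.0
```

{"method": "apply_moves", "body": {"rows": [[0,0,0,0,0,0],[0,0,0,0,0,0],[0,0,0,0,0,0],[0,0,0,0,0,0],[0,0,0,0,0,0]], "claw": 0, "newtons": 40}}

```text
clock: 12.82
tcp_pos: [0.5286, 0.2729, 0.0048]
orientation: [-2.992, -0.957, -0.003]
contact_force: [-0.8, -1.4, 4.8]
grip_width: 0.0348
gripper_force: 40.5
```

{"method": "apply_moves", "body": {"rows": [[0,0,-0.2,0,0,0],[0,0,-0.4,0,0,0],[0,0,-0.55,0,0,0],[0,0,-0.55,0,0,0]]}}

```text
clock: 13.32
tcp_pos: [0.5296, 0.2738, 0.1447]
orientation: [-2.991, -0.957, -0.01]
contact_force: [0.2, 0.0, -0.7]
grip_width: 0.0344
gripper_force: 40.4
```

```bash
python3 - <<'E'
from h import *
o=r.get_obs(); print(o["tcp_pos"],o["orientation"],o["grip_width"],o["gripper_force"]); f=r.grab_frame("wrist")
p=o["tcp_pos"]
print(fits(f,"wedge_3",WEDGE,[p[0],p[1],.62],p[2]-.0045))
T=down(-.105,-.159); print(T.as_matrix().round(3))
a=(np.array([.592,.135,.135]),T); print(rel(*a))
E
```

```text
[0.52958354 0.27382959 0.14473226] [-2.99123539 -0.95710951 -0.01035351] 0.034350652925133604 40.44272594153881
[((array([0.5295, 0.2735, 0.62  ]), np.float64(0.94)), 0.76)]
[[ 0.982 -0.105 -0.157]
 [-0.103 -0.994  0.017]
 [-0.158  0.    -0.987]]
[-0.1089, 0.5957, 0.0247, 0.037, -0.097, 0.4601]
```

{"method": "apply_moves", "body": {"rows": [[-0.109,0.596,0.025,0.037,-0.097,0.463],[-0.109,0.596,0.025,0.037,-0.097,0.463],[-0.109,0.596,0.025,0.037,-0.097,0.463],[-0.109,0.596,0.025,0.037,-0.097,0.463],[-0.109,0.596,0.025,0.037,-0.097,0.463]]}}

```text
clock: 14.05
tcp_pos: [0.5918, 0.1343, 0.1329]
orientation: [-3.119, 0.171, 0.253]
contact_force: [-0.4, 0.6, -0.3]
grip_width: 0.0347
gripper_force: 40.4
```

{"method": "apply_moves", "body": {"rows": [[0,0,0,0,0,0],[0,0,0,0,0,0]]}}

```text
clock: 14.3
tcp_pos: [0.5914, 0.1362, 0.1346]
orientation: [-3.119, 0.165, 0.25]
contact_force: [0.3, 0.0, -0.9]
grip_width: 0.0347
gripper_force: 40.4
```

```bash
python3 - <<'E'
from h import *
o=r.get_obs(); print(o["tcp_pos"],o["orientation"],o["grip_width"],o["gripper_force"])
T=down(-.11,-.159)
print((pose()[1].inv()*T).as_rotvec())
for z in (.075,.0545): print(rel([.593,.135,z],T))
E
```

```text
[0.59141585 0.13618473 0.13461801] [-3.11858652  0.16490163  0.2496382 ] 0.03474141662211498 40.42557254433632
[0.00042972 0.00077067 0.00430994]
[0.0447, 0.0041, 0.2344, 0.0003, 0.0005, 0.0027]
[0.0577, 0.0041, 0.3153, 0.0003, 0.0005, 0.0027]
```

{"method": "apply_moves", "body": {"rows": [[0.03,0.004,0.12,0,0,0.002],[0.045,0.004,0.234,0,0,0.002],[0.055,0.004,0.295,0,0,0.002],[0.057,0.004,0.312,0,0,0.002],[0.057,0.004,0.312,0,0,0.002]]}}

```text
clock: 14.92
tcp_pos: [0.5941, 0.1345, 0.0561]
orientation: [-3.118, 0.175, 0.248]
contact_force: [-0.7, -0.2, -1.3]
grip_width: 0.0347
gripper_force: 40.4
```

{"method": "apply_moves", "body": {"rows": [[0,0,0,0,0,0]]}}

```text
clock: 15.05
tcp_pos: [0.5944, 0.1345, 0.0566]
orientation: [-3.118, 0.175, 0.246]
contact_force: [-0.1, -0.8, -0.5]
grip_width: 0.0348
gripper_force: 40.4
```

```bash
python3 - <<'E'
from h import *
o=r.get_obs(); print(o["tcp_pos"],o["orientation"],o["contact_force"])
print(rel([.593,.135,.0525],down(-.11,-.159)))
E
```

```text
[0.5944465  0.13451178 0.05658615] [-3.11796521  0.17511523  0.24642494] [-0.11980899 -0.81773549 -0.52092357]
[-0.0033, -0.0013, 0.0171, -0.0003, -0.0008, -0.0014]
```

{"method": "apply_moves", "body": {"rows": [[-0.003,-0.001,0.01,0,0,0],[-0.003,-0.001,0.014,0,0,0],[-0.003,-0.001,0.014,0,0,0]]}}

```text
clock: 15.42
tcp_pos: [0.5926, 0.1347, 0.0529]
orientation: [-3.118, 0.175, 0.248]
contact_force: [-1.3, -0.5, 4.9]
grip_width: 0.0347
gripper_force: 41.0
```

{"method": "apply_moves", "body": {"rows": [[0,0,0.003,0,0,0],[0,0,0.003,0,0,0]]}}

```text
clock: 15.68
tcp_pos: [0.5927, 0.1347, 0.0528]
orientation: [-3.118, 0.175, 0.248]
contact_force: [-2.6, -1.1, 10.1]
grip_width: 0.035
gripper_force: 41.6
```

{"method": "apply_moves", "body": {"rows": [[0,0,-0.002,0,0,0],[0,0,-0.002,0,0,0]]}}

```text
clock: 15.92
tcp_pos: [0.5926, 0.1347, 0.0529]
orientation: [-3.118, 0.175, 0.248]
contact_force: [-1.8, -1.1, 6.7]
grip_width: 0.0344
gripper_force: 41.2
```

{"method": "apply_moves", "body": {"rows": [[0,0,-0.002,0,0,0],[0,0,-0.002,0,0,0],[0,0,-0.002,0,0,0],[0,0,-0.1,0,0,0],[0,0,-0.3,0,0,0]], "claw": 0.75}}

```text
clock: 16.55
tcp_pos: [0.6025, 0.1327, 0.1246]
orientation: [-3.119, 0.175, 0.257]
contact_force: [1.0, -1.0, 0.1]
grip_width: 0.0635
gripper_force: 0.0
```

{"method": "apply_moves", "body": {"rows": [[-0.2,0,-0.2,0,0.101,0],[-0.4,0,-0.3,0,0.101,0],[-0.5,0,-0.3,0,0.101,0],[-0.5,0,-0.3,0,0.101,0]]}}

```text
clock: 17.05
tcp_pos: [0.4922, 0.1462, 0.2208]
orientation: [3.136, -0.173, 0.001]
contact_force: [0.1, -0.3, 0.2]
grip_width: 0.064
gripper_force: 0.0
```

```bash
cat > look.py <<'E'
from h import *
o=r.get_obs(); print(o["tcp_pos"],o["orientation"],o["grip_width"])
s=np.sin(.159);c=np.cos(.159)
B=WEDGE*[-1,1,1]+[0,0,.032]; A=R.from_euler('y',.159).apply(WEDGE)+[0,0,.048]
U=np.r_[A,B]
ims=[]
for n in ("wrist","top","scene"):
    f=r.grab_frame(n)
    print(n,"upper",fits(f,"wedge_3",U,[.592,.135,-.11]))
    im=f["pixels"][:,:,::-1]; p=to_px(f,[.592,.135,.05])[0].astype(int); k=60 if n=="wrist" else 36
    q=np.clip(p,k,[639-k,399-k]); ims.append(cv2.resize(im[q[1]-k:q[1]+k,q[0]-k:q[0]+k],(260,260),interpolation=cv2.INTER_CUBIC))
    print(n,"Bd",fits(f,"board",box(.26,.062,.022),[.532,.404,.065]))
    for q in r.outline_of(f,"finished_pile")[:1]:
        print(n,"F lm",[np.round(to_world(f,l["point"],0)[0,:2],4) for l in r.landmark_of(f,"finished_pile")[:1]])
        c2=cv2.findContours(q["pixels"].astype(np.uint8),0,1)[0]; c2=max(c2,key=cv2.contourArea)[:,0]
        print("F area-centroid", np.round(to_world(f,[c2.mean(0)],.05)[0],4))
cv2.imwrite("pics/crop5.png",np.hstack(ims))
E
python3 look.py
```

```text
[0.49224162 0.14623236 0.22083282] [ 3.13574983e+00 -1.73490955e-01  1.17290364e-03] 0.06401464649549375
wrist upper [((array([ 0.593 ,  0.1342, -0.121 ]), np.float64(0.983)), 0.94), ((array([ 0.6185,  0.1551, -0.3906]), np.float64(0.24)), 0.62)]
wrist Bd [((array([0.5305, 0.4034, 0.0715]), np.float64(0.961)), 0.63)]
wrist F lm [array([ 0.5788, -0.0512])]
F area-centroid [ 0.5779 -0.0437  0.05  ]
top upper []
top Bd [((array([0.5322, 0.4028, 0.0673]), np.float64(0.964)), 0.95)]
top F lm [array([ 0.5829, -0.0613])]
F area-centroid [ 0.5762 -0.0523  0.05  ]
scene upper [((array([ 0.5951,  0.1731, -0.3575]), np.float64(0.26)), 0.56), ((array([ 0.5885,  0.1373, -0.1189]), np.float64(0.238)), 0.56)]
scene Bd [((array([0.5307, 0.405 , 0.0657]), np.float64(0.96)), 0.87)]
scene F lm [array([ 0.5738, -0.0523])]
F area-centroid [ 0.5658 -0.0348  0.05  ]
```

View pics/crop5.png

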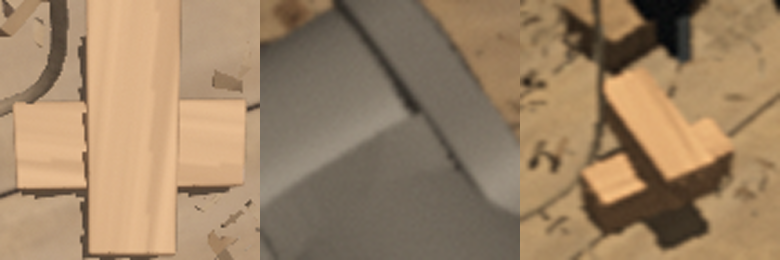

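The pile is right: the crop shows the upper pair in line and square across the layer (columns 88–180 against 15–245). Now I'll measure the finished pile and set up the board grasp.

```bash
cat >> h.py <<'E'
def fitF(f,mask,x0):
    S=4; M=cv2.resize(mask.astype(np.float32),None,fx=S,fy=S)>.5
    Vs=[box(.036,.1,.032),box(.1,.036,.032)+[0,0,.032]]
    def cost(q):
        m=np.zeros(M.shape,np.uint8)
        for V in Vs:
            p=to_px(f,R.from_euler('z',q[2]).apply(V)+[q[0],q[1],0]); h=p[ConvexHull(p).vertices]
            cv2.fillConvexPoly(m,np.round(((h+.5)*S-.5)*16).astype(np.int32),1,shift=4)
        b=m>0; return -(b&M).sum()/(b|M).sum()
    s=minimize(cost,x0,method='Nelder-Mead',options=dict(initial_simplex=np.array(x0)+np.r_[[[0,0,0]],np.diag([.008,.008,.08])],xatol=1e-4,fatol=1e-4))
    return np.round(s.x,4),round(-s.fun,3)
E
python3 - <<'E'
from h import *
for n in ("wrist","top","scene"):
    f=r.grab_frame(n)
    for q in r.outline_of(f,"finished_pile")[:2]: print(n,round(q["conf"],2),fitF(f,q["pixels"],[.577,-.052,-.2]))
print(r.get_obs()["joints"])
print(rel([.531,.4035,.12],down(.068)))
E
```

```text
wrist 0.72 (array([ 0.5775, -0.0539, -0.1261]), np.float64(0.955))
top 0.82 (array([ 0.579 , -0.0572, -0.1272]), np.float64(0.895))
scene 0.72 (array([ 0.575 , -0.0522, -0.1125]), np.float64(0.927))
[ 0.06463407  0.2759442  -0.55694872  1.9165949   0.17236676  0.9968486
 -2.25266788]
[0.0341, -1.0412, 0.3991, 0.0003, 0.0005, -0.1148]
```

{"method": "apply_moves", "body": {"rows": [[0.034,-0.95,0.15,0,0,-0.115],[0.034,-0.95,0.15,0,0,-0.115],[0.034,-0.95,0.15,0,0,-0.115],[0.034,-0.95,0.15,0,0,-0.115],[0.034,-0.95,0.15,0,0,-0.115]], "claw": 1}}

```text
clock: 18.73
tcp_pos: [0.5264, 0.3861, 0.1812]
orientation: [-3.137, -0.117, 0.005]
contact_force: [-0.0, -0.7, 0.4]
grip_width: 0.0853
gripper_force: 0.0
```

{"method": "apply_moves", "body": {"rows": [[0,0,0,0,0,0],[0,0,0,0,0,0]]}}

```text
clock: 18.98
tcp_pos: [0.5292, 0.3791, 0.1825]
orientation: [3.138, 0.104, -0.0]
contact_force: [0.0, -0.1, -0.0]
grip_width: 0.0855
gripper_force: 0.0
```

```bash
python3 - <<'E'
from h import *
for n in ("wrist","scene"):
    f=r.grab_frame(n)
    print(n,"Bd",fits(f,"board",box(.26,.062,.022),[.531,.4035,.068]))
print(pose()[0],r.get_obs()["joints"].round(2))
print(rel([.531,.4035,.06],down(.068)),rel([.531,.4035,.0],down(.068)))
E
```

```text
wrist Bd [((array([0.5309, 0.4038, 0.0687]), np.float64(0.979)), 0.65)]
scene Bd [((array([0.5318, 0.4055, 0.0665]), np.float64(0.943)), 0.69)]
[0.52895443 0.37988732 0.18265061] [-0.31  0.55 -0.58  1.63  0.34  1.06 -2.49]
[0.0146, -0.094, 0.4905, 0.0004, 0.0002, -0.0007] [0.0147, -0.0941, 0.7305, 0.0004, 0.0002, -0.0007]
```

{"method": "apply_moves", "body": {"rows": [[0.013,-0.095,0.1,0,0,0],[0.013,-0.096,0.3,0,0,0],[0.013,-0.096,0.5,0,0,0],[0.013,-0.096,0.5,0,0,0]]}}

```text
clock: 19.68
tcp_pos: [0.5279, 0.4022, 0.0536]
orientation: [3.134, 0.107, -0.011]
contact_force: [-0.5, -0.8, 0.8]
grip_width: 0.0852
gripper_force: 0.0
```

{"method": "apply_moves", "body": {"rows": [[0,0,0.12,0,0,0],[0,0,0.2,0,0,0],[0,0,0.23,0,0,0],[0,0,0.23,0,0,0]]}}

```text
clock: 20.18
tcp_pos: [0.5302, 0.4051, 0.0003]
orientation: [3.14, 0.107, -0.001]
contact_force: [-0.5, 0.3, -0.5]
grip_width: 0.0853
gripper_force: 0.0
```

{"method": "apply_moves", "body": {"rows": [[0,0,0,0,0,0],[0,0,0,0,0,0],[0,0,0,0,0,0],[0,0,0,0,0,0],[0,0,0,0,0,0]], "claw": 0, "newtons": 60}}

```text
clock: 20.8
tcp_pos: [0.5306, 0.4057, 0.0013]
orientation: [-3.139, -0.107, -0.001]
contact_force: [-1.3, -0.9, 7.3]
grip_width: 0.0609
gripper_force: 67.4
```

{"method": "apply_moves", "body": {"rows": [[0,0,-0.1,0,0,0],[0,0,-0.3,0,0,0],[-0.1,0.05,-0.5,0,0,0],[-0.2,0.2,-0.56,0,0,0],[-0.24,0.38,-0.56,0,0,0]]}}

```text
clock: 21.42
tcp_pos: [0.4756, 0.3071, 0.143]
orientation: [-3.138, -0.113, -0.004]
contact_force: [0.3, -0.1, -3.7]
grip_width: 0.0605
gripper_force: 66.5
```

{"method": "apply_moves", "body": {"rows": [[0,0.1,0,0,0,-0.1],[0,0.25,0,0,0,-0.2],[0,0.4,0,0,0,-0.3],[0,0.5,0,0,0,-0.4],[0,0.6,0,0,0,-0.5]]}}

```text
clock: 22.05
tcp_pos: [0.487, 0.1554, 0.1411]
orientation: [2.856, 1.307, -0.0]
contact_force: [0.1, -0.3, -3.5]
grip_width: 0.0603
gripper_force: 66.4
```

```bash
python3 - <<'E'
from h import *
o=r.get_obs();print(o["joints"].round(2),o["tcp_pos"],o["orientation"],o["grip_width"],o["gripper_force"],o["contact_force"])
T=down(1.489)
print(rel([.50,.0405,.15],T))
print(rel([.585,.0405,.12],T))
E
```

```text
[ 0.2   0.43 -0.78  1.99  0.39  0.88 -1.5 ] [0.48697749 0.15540832 0.14114042] [ 2.85552780e+00  1.30722452e+00 -1.00172218e-04] 0.06026589841176081 66.36096239089966 [ 0.0633518  -0.2877504  -3.49943585]
[-0.3139, 0.3398, -0.035, 0.0005, 0.0005, -0.4013]
[-0.0916, 0.5971, 0.0852, 0.0005, 0.0005, -0.4013]
```

{"method": "apply_moves", "body": {"rows": [[-0.3,0.33,-0.035,0,0,-0.1],[-0.314,0.34,-0.035,0,0,-0.2],[-0.314,0.34,-0.035,0,0,-0.3],[-0.314,0.34,-0.035,0,0,-0.4],[-0.314,0.34,-0.035,0,0,-0.4]]}}

```text
clock: 22.68
tcp_pos: [0.4994, 0.0412, 0.1496]
orientation: [2.319, 2.118, -0.001]
contact_force: [-0.8, -0.1, -3.1]
grip_width: 0.0604
gripper_force: 66.4
```

{"method": "apply_moves", "body": {"rows": [[0,0.2,0,0,0,0],[0,0.34,0.1,0,0,0],[0,0.34,0.16,0,0,0],[0,0.34,0.16,0,0,0]]}}

```text
clock: 23.18
tcp_pos: [0.5823, 0.0342, 0.1076]
orientation: [-2.317, -2.118, 0.006]
contact_force: [-0.1, 1.3, -2.8]
grip_width: 0.0606
gripper_force: 66.4
```

```bash
python3 - <<'E'
from h import *
o=r.get_obs();print(o["tcp_pos"],o["orientation"],o["grip_width"],o["gripper_force"],o["contact_force"])
p=o["tcp_pos"]
for n in ("wrist","scene"):
    f=r.grab_frame(n); save(f,n+"6")
    print(n,"Bd",fits(f,"board",box(.26,.062,.022),[p[0],p[1],1.489],p[2]-.0013))
T=down(1.489)
print(rel([.585,.0405,.07],T))
E
```

```text
[0.58229311 0.03422371 0.10763152] [-2.3171373  -2.1181466   0.00569133] 0.060585950524911836 66.44983291625977 [-0.10792545  1.34131708 -2.75226764]
wrist Bd []
scene Bd [((array([0.5824, 0.0356, 1.4805]), np.float64(0.79)), 0.74)]
[0.0252, 0.0024, 0.1588, 0.0002, 0.0005, -0.0044]
```

View pics/wrist6.png

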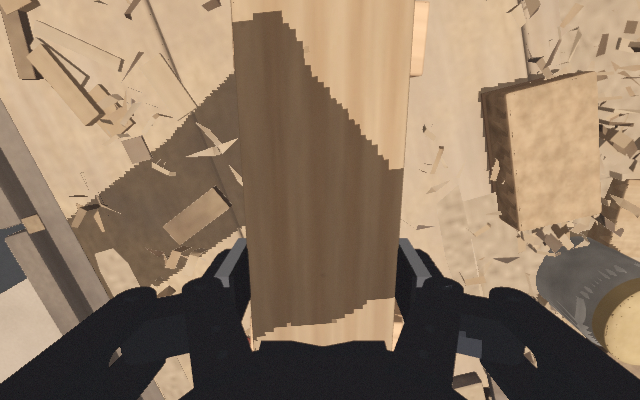

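The wrist view shows the board held square between the fingers (columns 235–415), with one end of the pile-1 upper wedge just showing at (420,40). I'll lower it.

{"method": "apply_moves", "body": {"rows": [[0.025,0.003,0.03,0,0,-0.004],[0.025,0.003,0.08,0,0,-0.004],[0.025,0.003,0.12,0,0,-0.004],[0.025,0.003,0.15,0,0,-0.004],[0.025,0.003,0.15,0,0,-0.004]]}}

```text
clock: 24.0
tcp_pos: [0.5847, 0.0399, 0.0702]
orientation: [-2.31, -2.127, 0.003]
contact_force: [0.4, 0.0, -2.7]
grip_width: 0.0607
gripper_force: 66.5
```

{"method": "apply_moves", "body": {"rows": [[0,0,0,0,0,0]]}}

```text
clock: 24.12
tcp_pos: [0.5855, 0.0402, 0.0713]
orientation: [-2.311, -2.128, 0.001]
contact_force: [0.0, 0.3, -3.2]
grip_width: 0.0608
gripper_force: 66.5
```

```bash
python3 - <<'E'
from h import *
o=r.get_obs();print(o["tcp_pos"],o["contact_force"])
print(rel([.585,.0405,.0665],down(1.489)))
E
```

```text
[0.58549206 0.04017357 0.07125965] [ 0.01444912  0.28790117 -3.15395109]
[0.0011, -0.0021, 0.019, -0.0004, 0.0002, -0.0004]
```

{"method": "apply_moves", "body": {"rows": [[0.001,-0.001,0.01,0,0,0],[0.001,-0.001,0.016,0,0,0],[0.001,-0.001,0.016,0,0,0]]}}

```text
clock: 24.5
tcp_pos: [0.585, 0.0403, 0.067]
orientation: [-2.311, -2.128, 0.002]
contact_force: [0.6, 0.0, -1.8]
grip_width: 0.0606
gripper_force: 66.5
```

{"method": "apply_moves", "body": {"rows": [[0,0,0.003,0,0,0],[0,0,0.004,0,0,0],[0,0,0.004,0,0,0]]}}

```text
clock: 24.88
tcp_pos: [0.5851, 0.0403, 0.0661]
orientation: [-2.311, -2.128, 0.001]
contact_force: [0.5, 0.1, -1.7]
grip_width: 0.0607
gripper_force: 66.5
```

{"method": "apply_moves", "body": {"rows": [[0,0,0.002,0,0,0],[0,0,0.004,0,0,0],[0,0,0.004,0,0,0]]}}

```text
clock: 25.25
tcp_pos: [0.5851, 0.0403, 0.0651]
orientation: [-2.311, -2.128, 0.001]
contact_force: [-0.0, -0.6, -2.7]
grip_width: 0.0605
gripper_force: 66.6
```

{"method": "apply_moves", "body": {"rows": [[0,0,0.002,0,0,0],[0,0,0.003,0,0,0],[0,0,0.003,0,0,0]]}}

```text
clock: 25.62
tcp_pos: [0.5851, 0.0403, 0.065]
orientation: [2.311, 2.128, -0.002]
contact_force: [-3.4, -0.7, 5.4]
grip_width: 0.0605
gripper_force: 67.5
```

{"method": "apply_moves", "body": {"rows": [[0,0,0,0,0,0],[0,0,0,0,0,0],[0,0,0,0,0,0],[0,0,0,0,0,0]], "claw": 1}}

```text
clock: 26.12
tcp_pos: [0.5851, 0.0404, 0.0643]
orientation: [-2.311, -2.128, 0.001]
contact_force: [-0.3, 0.6, -0.2]
grip_width: 0.0853
gripper_force: 0.0
```

{"method": "apply_moves", "body": {"rows": [[0,0,-0.1,0,0,0],[0,0,-0.3,0,0,0],[0,-0.2,-0.5,0,0,0],[0,-0.4,-0.6,0,0,0],[0,-0.4,-0.6,0,0,0]]}}

```text
clock: 26.75
tcp_pos: [0.4835, 0.0493, 0.2165]
orientation: [2.306, 2.128, -0.002]
contact_force: [0.4, 0.6, -0.7]
grip_width: 0.0855
gripper_force: 0.0
```

```bash
python3 - <<'E'
from h import *
ims=[]
for n in ("wrist","scene","top"):
    f=r.grab_frame(n)
    print(n,"Bd",fits(f,"board",box(.26,.062,.022),[.585,.0405,1.489],.064))
    im=f["pixels"][:,:,::-1]
    if n=="scene": ims.append(cv2.resize(im[110:230,260:420],(640,480),interpolation=cv2.INTER_CUBIC))
    if n=="wrist": save(f,"wrist7")
cv2.imwrite("pics/s7.png",ims[0])
print(r.get_obs()["clock"],pose()[0])
E
```

```text
wrist Bd [((array([0.5843, 0.0418, 1.4917]), np.float64(0.866)), 0.57)]
scene Bd [((array([0.5829, 0.0419, 1.4951]), np.float64(0.88)), 0.9)]
top Bd []
27.05 [0.48601961 0.04848652 0.21372248]
```

View pics/s7.png

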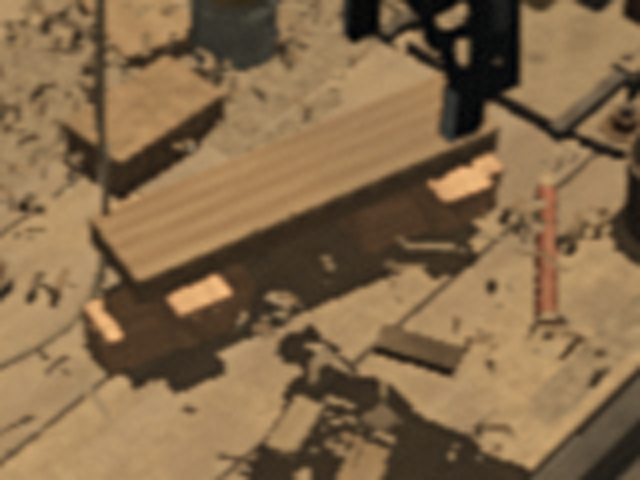

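The board lies flat across both piles: near end at (140,250), far end at (470,110), with the ends of the upper wedges showing in front at (200,295) and (465,180). The robot is clear of it, so I'll hand in.

```bash
python3 -c "
from bench import r
print(r.hand_in())"
```

```text
the job is handed in; nothing more can be done
None
```

I completed the second pile with both spare wedges, laid the board flat over the middle of both piles, and handed the job in at about 27 s; the last views showed it resting on both piles, but the hand-in returned no verdict.

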